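# Unload the balance for its zero reading

### The job

The balance is having its repeatability check: take the lid off its round draft shield and lay it down gently, flat with the knob up, on the clear part of the rubber mat. Then, without pushing down on the weighing pan or knocking the clear shield, lift the check weight off the pan and finish while still holding it in the gripper, upright and steady over the pan with its foot a few centimetres above the rim of the shield, so that the empty balance can be read. Keep the weight upright throughout, and leave the two small weights in their case and the brush where they are.

Things in the scene. Friction and masses are not known exactly. Their poses are not given: they have to be found in the camera images.
- balance: precision balance fixed to the bench, white housing 290 (x) x 190 (y) mm, deck 65 mm high, sloped display and keys at its -x end. It may stand left or right with the mat on the other side. Origin: centre of its underside, z up. The pan and the shield are centred 55 mm from the origin along its +x
- pan: round stainless weighing pan of the balance, 110 mm across, 4 mm thick, fixed to the balance inside the shield. Origin: centre of its underside; its top, where the weight stands, is 4 mm higher (74 mm above the bench). Overloading it (15 N or more on it; the weight alone is 5 N) harms it
- shield: round draft shield, a clear open tube standing on the balance deck around the pan and fixed to it: outer diameter 141 mm, inner diameter 134 mm, 85 mm high. Origin: centre of its lower end; its top rim is 150 mm above the bench
- rim (a point): centre of the shield's top rim, on the tube axis, 150 mm above the bench
- lid: loose round grey lid lying on the shield rim, 0.1 to 0.17 kg. Origin: centre of its underside, z up to the knob. From the origin up: locating plug 126 mm across and 4 mm thick (hangs inside the tube with about 4 mm play all round), disc 152 mm across from 4 to 9 mm, neck 18 mm across to 13 mm, black cylindrical knob 28 mm across from 13 to 33 mm
- weight: stainless check weight, 0.5 kg, standing upright on the pan up to 14 mm off its centre. Origin: centre of its foot, z up. Cylinder 38 mm across and 49 mm high, then neck 14 mm across to 57 mm, then knob 24 mm across from 57 to 68 mm (top). It can be lifted by the knob or by the cylinder. Its top is 8 mm below the shield rim
- mat: black rubber mat fixed to the bench beside the balance, 290 (x) x 220 (y) x 3 mm. Origin: on its underside, at the middle of its clear part; the mat reaches 105 mm from there along its -x, 185 mm along its +x and 110 mm to either side; the wooden weight case stands on its +x end
- mat_clear (a point): 3 mm above the mat's origin, on its top face: middle of the clear part (about 210 x 220 mm) where the lid is to lie
- case: fixed wooden block with three round pockets on the mat, centred 140 mm from the mat's origin along its +x, 70 (x) x 150 (y) x 32 mm; two small weights stand in it and one pocket, that of the check weight, is empty. Origin: centre of its underside
- weight200: small steel weight of 200 g, 28 mm across and 50 mm high, in the case; origin at the centre of its foot. Leave alone
- weight100: smallest steel weight of 100 g, 22 mm across and 41 mm high, in the case; origin at the centre of its foot. Leave alone
- brush: dusting brush 170 mm long lying on the bench on the right (-y), beyond the balance or mat; origin near its middle. Leave alone. Further out, not used and fixed: a white pull tester on the far left (up to 125 mm high), a telephone at the far right back (165 mm), and red bins, a reel and a display along the back edge (up to 210 mm)

How it is judged:
On the way, in this order (a step that is already met when the one before it is completed fails the run):
1. the lid lies flat, knob up, on the clear part of the mat and is let go (contact force between lid and mat above 0.4 N and contact force between lid and the fingers below 0.05 N and angle between lid's own z axis and vertical below 0.06 rad and x of lid in the frame of mat between -0.09 and 0.08 m and y of lid in the frame of mat between -0.085 and 0.085 m and linear speed of lid below 0.02 m/s), for 0.3 s.
2. the weight is lifted off the pan in the gripper (contact force between weight and the fingers above 1 N and contact force between pan and anything else below 0.05 N and z of weight in the frame of pan above 0.012 m), for 0.2 s.
At the end, for the whole second after the job is handed in: Weight held by the gripper alone: upright within 4.5 deg, still (2 cm/s, 0.2 rad/s), foot 8-100 mm above the rim, axis within 50 mm of the pan's; pan untouched; lid let go, flat within 3.4 deg, knob up, centre on the mat's clear part; small weights within 15 mm, brush 30 mm of their start (all of step 1 and contact force between weight and the fingers above 1 N and contact force between weight and balance below 0.05 N and contact force between weight and lid below 0.05 N and contact force between pan and anything else below 0.05 N and z of weight in the frame of rim between 0.008 and 0.1 m and horizontal distance between weight and rim below 0.05 m and angle between weight's own z axis and vertical below 0.08 rad and linear speed of weight below 0.02 m/s and angular speed of weight below 0.2 rad/s and distance of each of weight200, weight100 from where it was at the start of the episode below 0.015 m and distance of brush from where it was at the start of the episode below 0.03 m); the arm keeps its last pose, push and grip.
It fails at once if the pan is pushed on with more than 15 N (contact force between pan and anything else above 15 N).
It fails at once if the shield is knocked (robot over 10 N, weight over 5 N) (contact force between any of the fingers, the arm and shield above 10 N or contact force between weight and shield above 5 N).
It fails at once if the weight is tipped by more than 17 degrees (angle between weight's own z axis and vertical above 0.3 rad).
It fails at once if the lid is dropped or flung down (over 0.5 m/s within 30 mm of the mat) (linear speed of lid above 0.5 m/s and z of lid in the frame of mat below 0.033 m).
It fails at once if a small weight or the brush is disturbed (distance of any of weight200, weight100 from where it was at the start of the episode above 0.015 m or distance of brush from where it was at the start of the episode above 0.03 m).
It also fails if it takes over 64 s, if anything falls off the work surface, if the arm or the gripper's body presses on something with over 40 N, if the wrist force passes 120 N, or if a joint passes its speed limit or range.

### The arm

A 6-joint arm with a two-finger parallel gripper is mounted at the origin on the work surface. World frame = base frame: x ahead of the robot, y to its left, z up, the work surface at z = 0. Lengths are in m, angles in rad, forces in N, time in s.
With the tool pointing down it reaches from about 0.35 to 0.775 m from the base axis. Payload 7.3 kg.
Tool frame: the origin (TCP) lies at the centre of the arm's flange, where the gripper is bolted on; the fingertips stand 178 mm ahead of it and the grasp point (between the pads) lies 159 mm ahead of it; z points along the fingers, y is the line along which they close (so a half turn about z gives the same grasp; the last joint's range is limited). The gripper opens to 92 mm and grips with 3 to 60 N. Pads are 19 mm wide; open, the fingers measure 130 mm over their backs; the gripper's body (75 mm by 190 mm) begins 47 mm behind the grasp point.
Start: joints at [-1.353, 0.342, 1.524, -0, 1.275, -0.146], TCP at [0.187, -0.491, 0.405] pointing down, gripper open.
Joint ranges: [-2.53, 2.53], [-0.77, 2.02], [0.04, 2.7], [-1, 4.14], [0.28, 2.66], [-3.11, 3.11]. Speed limits (rad/s): [2.57, 2.57, 3.14, 3.14, 3.14, 3.14].

### API

Orientations are given as [roll, pitch, yaw] about the fixed x, y, z axes, in that order (R = Rz(yaw) Ry(pitch) Rx(roll)).
In Python, from cell import robot gives the robot as it stands.
- The arm moves only by the tool nudge_tcp, called in YAML: its name, and indented under it one key for each argument. Schema: {"type":"object","properties":{"motion":{"type":"object","properties":{"offsets":{"type":"array","items":{"type":"array","items":{"type":"number"},"minItems":6,"maxItems":6},"minItems":1,"maxItems":8}},"additionalProperties":false,"required":["offsets"]},"jaw":{"type":"number"},"force":{"type":"number"},"only":{"type":"string"},"quiet":{"type":"boolean"},"lines":{"type":"string"}},"required":["motion"],"additionalProperties":false}. motion is an object whose key "offsets" holds a list of rows, 1 to 8 of them, each of 6 numbers: dx, dy, dz in m, then a rotation vector rx, ry, rz in rad; each row shifts and turns the commanded pose from where the row before left it, along the tool's axes as they then stand; what a row does not reach is not made up. A row lasts 1/12 s, in which the tool goes at most 0.0417 m and 0.125 rad, less where a joint would pass 70% of its speed; a pose out of reach is approached as far as the arm can. jaw is the finger opening in m, set as the call begins (left out keeps the last). The fingers move at their own pace and stop on an object; force is the grip in N (left out, the last holds). Time passes only in rows, so rows that do not move let the fingers close. The tool returns the time, the measured TCP pose, the force, the opening and the grip force at its end. only (a regular expression) keeps the lines of the reply that match it, lines (a string "A,B") keeps lines A to B, and quiet returns only ok. Input that does not fit is refused with a message, and nothing moves.
- robot.observe(): the state, without advancing time (a new reading comes with each control period).
- robot.read_camera(name): name is "side" or "top" or "wrist"; returns a dict with "image" (420x560x3 uint8, red, green, blue), "fx", "fy", "cx", "cy" (pixels), "k1" (the pictures are not rectified: a ray, as slopes to the right and down, at radius r is drawn at 1 + k1 r^2 times it, then the intrinsics apply), "pose" (4x4, takes a point from camera to world coordinates). Camera axes: x right, y down, z forward; pixel columns grow to the right and rows downward; lengths in m; the calibration is good to about 2 mm. A picture is of the moment at which its call begins. There is no depth.
- robot.hand_in(): hands the job in; it is judged then, once.
The state is a dict: "time": time; "qpos": joint angles; "qvel": joint speeds; "joint_efforts": joint torques, N m; "tool_pos": TCP position; "tool_rot": TCP orientation; "contact_force": force on the tool from outside, world axes, zero at the start; "torque": the same for the moment, N m; "opening": finger opening in m; "grip_force": force on a finger pad.
Only numpy, scipy, OpenCV 4.12 (cv2) and the standard library are available. Lean on these libraries where they do the work, as an engineer would, in place of code of your own. Each camera call takes 0.05 s, during which the arm holds its last target. There are 200 camera calls.

## Working session

There is one attempt and no reset: what is moved stays moved. The work goes in short steps, Python scripts to look and compute and a tool call to move; the robot and the scene stay as the last step left them, time stands still between calls to the robot, and variables do not carry over. Pictures are saved under pics/ and viewed, at most 10 in all, crops included, and the job is handed in when it is done.

```bash
ls; mkdir -p pics; python3 - <<'E'
from cell import robot
import cv2,numpy as np
s=robot.observe();print({k:np.round(v,3).tolist() for k,v in s.items()})
for n in("top","side","wrist"):
    c=robot.read_camera(n);cv2.imwrite(f"pics/{n}0.png",c["image"][:,:,::-1]);print(n,c["fx"],c["fy"],c["cx"],c["cy"],c["k1"],np.round(c["pose"],4).tolist())
E
```

```text
cell.py
pics
{'time': 0.0, 'qpos': [-1.353, 0.343, 1.525, 0.0, 1.275, -0.146], 'qvel': [0.0, 0.001, 0.001, -0.0, -0.001, 0.001], 'joint_efforts': [-0.003, -43.125, -24.422, 0.071, 0.056, -0.0], 'tool_pos': [0.187, -0.491, 0.404], 'tool_rot': [-3.14, -0.0, 0.364], 'contact_force': [-0.456, 0.647, 0.251], 'torque': [0.018, -0.005, 0.021], 'grip_force': 0.0, 'opening': 0.092}
top 387.5780018684046 387.5780018684046 275.7270269025944 208.87428345708253 -0.005088913225662924 [[0.0308, -0.9745, 0.2223, 0.3968], [-0.9995, -0.0309, 0.0032, -0.101], [0.0037, -0.2223, -0.975, 1.0134], [0.0, 0.0, 0.0, 1.0]]
side 535.0597416689927 535.0597416689927 280.6411215162256 212.15776116438724 -0.05574523394142815 [[-0.996, -0.0727, 0.0515, 0.5236], [-0.089, 0.7997, -0.5937, 0.6093], [0.0019, -0.5959, -0.803, 1.0474], [0.0, 0.0, 0.0, 1.0]]
wrist 294.87523372640266 294.87523372640266 282.25198841042703 208.92792359872007 -0.018394658354807237 [[0.3552, -0.8978, -0.2602, 0.2565], [-0.9348, -0.3416, -0.0974, -0.4645], [-0.0014, 0.2778, -0.9606, 0.3845], [0.0, 0.0, 0.0, 1.0]]
```

View pics/top0.png

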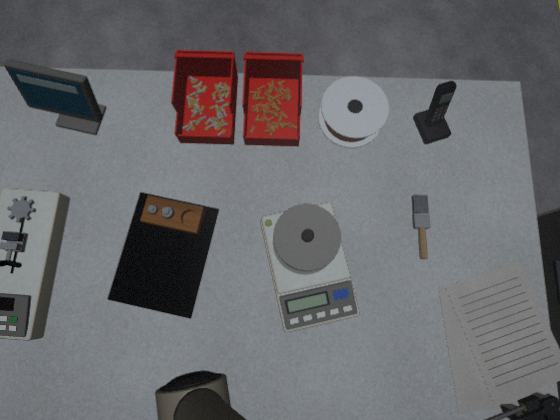

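View pics/side0.png

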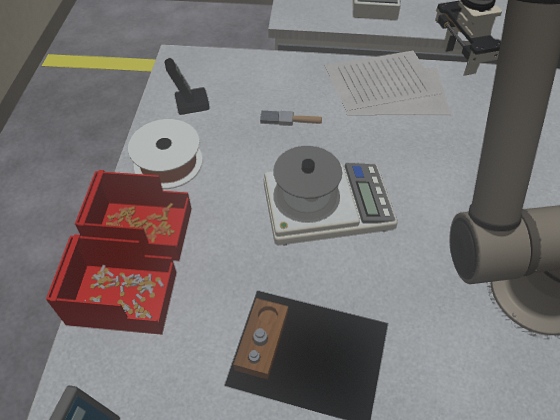

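The top view shows the lid and its knob at about (308,236), with the balance on the right. The mat corners are at about (141,193), (218,207), (191,317) and (109,299), and the case is at its far end. In the side view the knob is at (308,166), and the mat runs from (227,386) to (387,322). Next I'll measure these points.

```bash
cat > h.py <<'E'
import numpy as np,cv2
from cell import robot
def ray(c,p):
    k=np.array([[c["fx"],0,c["cx"]],[0,c["fy"],c["cy"]],[0,0,1.]])
    u=cv2.undistortPoints(np.array([[p]],float),k,np.array([c["k1"],0,0,0.]))[0,0]
    # drawn = ray*(1+k1 r^2): the OpenCV model
    P=np.array(c["pose"]);return P[:3,3],P[:3,:3]@np.array([u[0],u[1],1.])
def plane(c,p,z):
    o,d=ray(c,p);return o+d*(z-o[2])/d[2]
def tri(*cp):
    A=0;b=0
    for c,p in cp:
        o,d=ray(c,p);d=d/np.linalg.norm(d);M=np.eye(3)-np.outer(d,d);A=A+M;b=b+M@o
    x=np.linalg.solve(A,b)
    return x,[float(np.linalg.norm((np.eye(3)-np.outer(d,d)/(d@d))@(x-o))) for o,d in(ray(*q) for q in cp)]
def blob(mask,near):
    n,l,st,ce=cv2.connectedComponentsWithStats(mask.astype(np.uint8))
    ok=[i for i in range(1,n) if st[i,4]>30]
    i=min(ok,key=lambda i:np.hypot(*(ce[i]-near)));return (l==i).astype(np.uint8),ce[i],st[i]
E
python3 - <<'E'
from h import *
T=robot.read_camera("top");S=robot.read_camera("side")
q=[]
for n,c,kn,mt in(("top",T,(308,236),(165,265)),("side",S,(308,166),(330,355))):
    im=c["image"];g=im.max(2)
    m,ce,st=blob(g<70,kn);print(n,"knob",ce,st)
    q.append((c,ce))
    m,ce,st=blob(g<45,mt);print("mat",ce,st,"vals",im[mt[1],mt[0]],im[kn[1],kn[0]],im[kn[1],kn[0]+22])
    cnt=max(cv2.findContours(m,0,2)[0],key=cv2.contourArea)
    b=cv2.approxPolyDP(cv2.convexHull(cnt),4,True)[:,0];
    print([(p.tolist(),plane(c,p,.003)[:2].round(4).tolist()) for p in b])
    # lid disc: grey mask
    g2=cv2.inRange(g,60,135)|cv2.inRange(g,0,60)
    m,ce,st=blob(g2>0,kn);print("disc",ce,st)
    cnt=max(cv2.findContours(m,0,2)[0],key=cv2.contourArea);e=cv2.fitEllipse(cv2.convexHull(cnt));print(e)
    print(plane(c,e[0],.155+.0))
x,r=tri(*q);print("knob centre",x,r)
E
```

```text
top knob [307.17424242 235.13636364] [301 229  13  13 132]
mat [162.22325829 264.355002  ] [ 108  193  110  125 7507] vals [20 24 25] [48 48 50] [104 105 103]
[([141, 193], [0.6596, 0.2669]), ([217, 209], [0.6219, 0.0592]), ([190, 317], [0.3417, 0.1091]), ([108, 298], [0.3816, 0.3209])]
disc [284.4831867  207.48952741] [     0      0    560    420 187203]Traceback (most recent call last):
  File "<stdin>", line 15, in <module>
cv2.error: OpenCV(4.12.0) /io/opencv/modules/imgproc/src/shapedescr.cpp:361: error: (-201:Incorrect size of input array) There should be at least 5 points to fit the ellipse in function 'fitEllipseNoDirect'
```

```bash
python3 - <<'E'
from h import *
T=robot.read_camera("top");S=robot.read_camera("side")
q=[];qd=[]
for n,c,kn,mt in(("top",T,(308,236),(165,265)),("side",S,(308,166),(330,355))):
    im=c["image"];g=im.max(2)
    m,ce,st=blob(g<65,kn);print(n,"knob",ce,st)
    q.append((c,ce))
    m,ce,st=blob(g<48,mt);cnt=max(cv2.findContours(m,0,2)[0],key=cv2.contourArea)
    b=cv2.approxPolyDP(cv2.convexHull(cnt),4,True)[:,0]
    print("mat",[(p.tolist(),plane(c,p,.003)[:2].round(4).tolist()) for p in b])
    print("row",g[kn[1],kn[0]-55:kn[0]+56:3].tolist())
    print("col",g[kn[1]-55:kn[1]+56:3,kn[0]].tolist())
x,r=tri(*q);print("knob centre",x,r)
E
```

```text
top knob [307.27559055 235.20472441] [301 229  13  13 127]
mat [([141, 193], [0.6596, 0.2669]), ([218, 210], [0.6192, 0.0564]), ([190, 317], [0.3417, 0.1091]), ([108, 298], [0.3816, 0.3209])]
row [138, 140, 137, 131, 123, 150, 152, 96, 102, 106, 102, 102, 102, 103, 102, 100, 60, 49, 48, 53, 48, 103, 101, 102, 102, 106, 101, 104, 103, 105, 133, 133, 132, 132, 132, 136, 136]
col [135, 131, 136, 139, 144, 139, 142, 136, 105, 103, 101, 103, 104, 103, 105, 103, 67, 47, 50, 48, 39, 101, 103, 100, 104, 101, 103, 103, 102, 100, 93, 137, 155, 152, 155, 137, 116]
side knob [307.58741259 165.60839161] [302 159  12  14 143]
mat [([290, 321], [0.5453, 0.121]), ([327, 321], [0.4673, 0.114]), ([361, 341], [0.3953, 0.153]), ([371, 378], [0.3751, 0.2298]), ([355, 418], [0.406, 0.3108]), ([289, 403], [0.5336, 0.2932]), ([268, 379], [0.5789, 0.2497])]
row [164, 161, 166, 166, 168, 165, 166, 110, 105, 103, 104, 104, 104, 103, 102, 102, 90, 58, 58, 61, 52, 103, 102, 101, 103, 103, 103, 102, 103, 98, 142, 73, 99, 92, 136, 136, 102]
col [162, 160, 133, 115, 138, 158, 157, 155, 156, 157, 159, 161, 101, 102, 104, 103, 56, 57, 59, 55, 52, 105, 102, 102, 100, 101, 101, 103, 103, 74, 97, 104, 105, 105, 96, 98, 99]
knob centre [ 0.53209767 -0.16931736  0.17163129] [0.00041504692332653797, 0.0004150469233266039]
```

Knob centre z = 0.172 m. The text gives 0.169, so they agree, and the two rays miss by only 0.4 mm. I'll move above it and, with the arm off to the side, check the mat's height from two views.

```bash
python3 - <<'E'
from h import *
T=robot.read_camera("top");S=robot.read_camera("side")
def corners(c,near,seed):
    g=c["image"].max(2)
    m,ce,st=blob(g<62,seed);cnt=max(cv2.findContours(m,0,2)[0],key=cv2.contourArea)
    h=cv2.convexHull(cnt)[:,0]
    return [h[np.argmin(np.hypot(*(h-np.array(n)).T))] for n in near]
a=corners(T,[(141,193),(218,207),(191,317),(109,299)],(162,264));b=corners(S,[(227,386),(258,292),(387,322),(367,418)],(330,360))
for u,v in zip([a[0],a[1],a[2],a[3]],[b[0],b[1],b[2],b[3]]):
    print(u,v,[np.round(x,4) for x in tri((T,u),(S,v))])
for c,kn in((T,(308,236)),(S,(308,166))):
    g=c["image"].max(2);m,ce,st=blob((g>85)&(g<113),kn);m=cv2.morphologyEx(m,cv2.MORPH_OPEN,np.ones((7,7)))
    cnt=max(cv2.findContours(m,0,2)[0],key=cv2.contourArea);e=cv2.fitEllipse(cv2.convexHull(cnt));print(e,plane(c,e[0],.155).round(4))
E
```

```text
[140 193] [225 385] [array([0.6608, 0.2696, 0.0025]), array([0.0012, 0.0012])]
[217 209] [257 292] [array([0.6223, 0.0591, 0.0034]), array([0.0005, 0.0005])]
[190 317] [386 324] [array([0.342 , 0.1094, 0.0014]), array([0.0003, 0.0003])]
[109 299] [369 419] [array([0.3801, 0.3136, 0.0136]), array([0.0007, 0.0007])]
((306.55535888671875, 236.82928466796875), (65.93930053710938, 68.09790802001953), 107.90625) [ 0.5306 -0.169   0.155 ]
((306.7332763671875, 183.28785705566406), (74.60760498046875, 76.93618774414062), 0.5958822965621948) [ 0.5315 -0.1332  0.155 ]
```

nudge_tcp:
  motion: {"offsets":[[0.036,-0.0145,0,0,0,0],[0.036,-0.0145,0,0,0,0],[0.036,-0.0145,0,0,0,0],[0.036,-0.0145,0,0,0,0],[0.036,-0.0145,0,0,0,0],[0.036,-0.0145,0,0,0,0],[0.036,-0.0145,0,0,0,0],[0.036,-0.0145,0,0,0,0]]}
  jaw: 0.07
  force: 20

```text
time: 1.12
tool_pos: [0.4158, -0.2782, 0.4049]
tool_rot: [3.141, -0.0, 0.364]
contact_force: [1.0, 0.1, -0.4]
opening: 0.0701
grip_force: 0.0
```

nudge_tcp:
  motion: {"offsets":[[0.0368,-0.015,0,0,0,0],[0.0368,-0.015,0,0,0,0],[0.0368,-0.015,0,0,0,0],[0.0368,-0.015,0,0,0,0],[0,0,0,0,0,0]]}

```text
time: 1.53
tool_pos: [0.5345, -0.1666, 0.4045]
tool_rot: [-3.141, -0.003, 0.369]
contact_force: [-1.7, -0.2, -0.6]
opening: 0.0699
grip_force: 0.0
```

```bash
python3 - <<'E'
from h import *
import time
W=robot.read_camera("wrist");cv2.imwrite("pics/w1.png",W["image"][:,:,::-1]);print(np.round(W["pose"],3).tolist(),robot.observe()["tool_pos"])
E
```

```text
[[0.36, -0.897, -0.257, 0.604], [-0.933, -0.347, -0.098, -0.14], [-0.001, 0.275, -0.961, 0.385], [0.0, 0.0, 0.0, 1.0]] [ 0.53279247 -0.16858099  0.40433492]
```

View pics/w1.png

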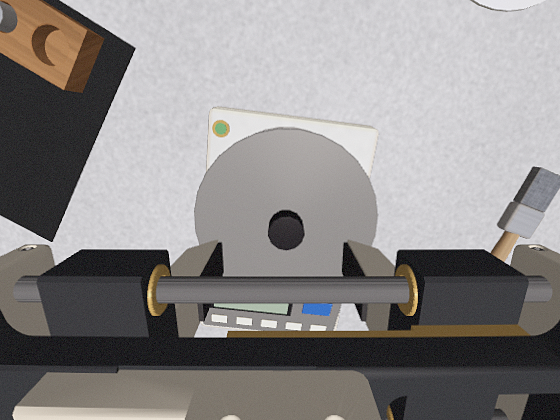

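The knob sits centred between the fingers, at (286,230) with the fingers at about 200 and 365. Next I descend and grip.

nudge_tcp:
  motion: {"offsets":[[-0.001,0,0.025,0,0,0],[0,0,0.025,0,0,0],[0,0,0.0165,0,0,0],[0,0,0,0,0,0],[0,0,0,0,0,0]]}

```text
time: 2.0
tool_pos: [0.5295, -0.1724, 0.3381]
tool_rot: [-3.141, 0.001, 0.363]
contact_force: [0.2, -0.3, 0.4]
opening: 0.0701
grip_force: 0.0
```

nudge_tcp:
  motion: {"offsets":[[0,0,0,0,0,0],[0,0,0,0,0,0],[0,0,0,0,0,0],[0,0,0,0,0,0],[0,0,0,0,0,0],[0,0,0,0,0,0]]}
  jaw: 0.01
  force: 20

```text
time: 2.5
tool_pos: [0.53, -0.1717, 0.3385]
tool_rot: [3.141, -0.0, 0.364]
contact_force: [0.5, -0.3, -0.1]
opening: 0.0346
grip_force: 0.0
```

nudge_tcp:
  motion: {"offsets":[[0.0015,-0.0015,0,0,0,0],[0,0,0,0,0,0],[0,0,0,0,0,0],[0,0,0,0,0,0],[0,0,0,0,0,0]]}

```text
time: 2.92
tool_pos: [0.5309, -0.1696, 0.3384]
tool_rot: [3.142, -0.0, 0.364]
contact_force: [0.9, 0.9, 1.8]
opening: 0.0275
grip_force: 20.0
```

nudge_tcp:
  motion: {"offsets":[[0,0,-0.005,0,0,0],[0,0,-0.008,0,0,0],[0,0,-0.015,0,0,0],[0,0,-0.02,0,0,0],[0,0,-0.016,0,0,0]]}

```text
time: 3.33
tool_pos: [0.5308, -0.1698, 0.4038]
tool_rot: [3.141, -0.0, 0.364]
contact_force: [-0.1, -0.3, -1.6]
opening: 0.0278
grip_force: 20.0
```

nudge_tcp:
  motion: {"offsets":[[0.003,-0.018,0,0,0,0],[0.0058,-0.0351,0,0,0,0],[0.0058,-0.0351,0,0,0,0],[0.0058,-0.0351,0,0,0,0],[0.0058,-0.0351,0,0,0,0],[0.0058,-0.0351,0,0,0,0],[0.0058,-0.0351,0,0,0,0],[0.0058,-0.0351,0,0,0,0]]}

```text
time: 4.0
tool_pos: [0.4771, 0.0937, 0.4029]
tool_rot: [3.141, -0.001, 0.364]
contact_force: [2.3, -0.2, -1.4]
opening: 0.0272
grip_force: 20.0
```

nudge_tcp:
  motion: {"offsets":[[0.0058,-0.0351,0,0,0,0],[0.0058,-0.0351,0,0,0,0],[0.003,-0.018,0,0,0,0],[0,0,0,0,0,0],[0,0,0,0,0,0]]}

```text
time: 4.42
tool_pos: [0.4597, 0.1806, 0.4026]
tool_rot: [3.141, -0.0, 0.366]
contact_force: [1.0, -0.5, -0.6]
opening: 0.0273
grip_force: 20.0
```

```bash
python3 - <<'E'
from h import *
print(robot.observe()["tool_pos"],robot.observe()["tool_rot"])
S=robot.read_camera("side");cv2.imwrite("pics/s1.png",S["image"][:,:,::-1])
E
```

```text
[0.45971737 0.18057197 0.40259919] [ 3.14105773e+00 -2.11965762e-04  3.66228767e-01]
```

View pics/s1.png

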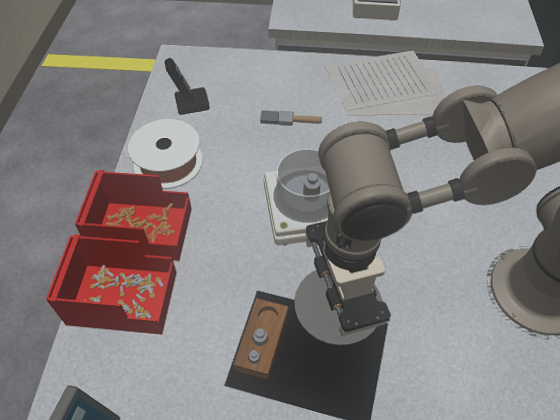

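The lid hangs level over the clear part of the mat, around (340,305). The shield is open, with the weight's knob at (311,180). I'll lower the lid.

nudge_tcp:
  motion: {"offsets":[[0.003,-0.016,0.02,0,0,0],[0,0,0.035,0,0,0],[0,0,0.035,0,0,0],[0,0,0.035,0,0,0],[0,0,0.03,0,0,0],[0,0,0.02,0,0,0],[0,0,0.01,0,0,0],[0,0,0.005,0,0,0]]}

```text
time: 5.13
tool_pos: [0.4574, 0.1947, 0.211]
tool_rot: [3.142, 0.002, 0.362]
contact_force: [-0.8, -0.3, -1.4]
opening: 0.0273
grip_force: 20.0
```

nudge_tcp:
  motion: {"offsets":[[0,0,0.003,0,0,0],[0,0,0.003,0,0,0],[0,0,0.003,0,0,0],[0,0,0,0,0,0]]}

```text
time: 5.47
tool_pos: [0.4574, 0.1958, 0.2037]
tool_rot: [3.141, -0.001, 0.364]
contact_force: [-0.7, 0.4, -1.6]
opening: 0.0274
grip_force: 20.0
```

nudge_tcp:
  motion: {"offsets":[[0,0,0.003,0,0,0],[0,0,0.002,0,0,0],[0,0,0.002,0,0,0],[0,0,0,0,0,0]]}

```text
time: 5.8
tool_pos: [0.457, 0.1959, 0.1959]
tool_rot: [3.142, 0.0, 0.364]
contact_force: [-0.5, 0.3, -1.4]
opening: 0.0273
grip_force: 20.0
```

nudge_tcp:
  motion: {"offsets":[[0,0,0.001,0,0,0],[0,0,0.001,0,0,0],[0,0,0,0,0,0]]}

```text
time: 6.05
tool_pos: [0.4571, 0.1959, 0.1953]
tool_rot: [3.141, -0.001, 0.364]
contact_force: [-3.1, -1.3, 10.0]
opening: 0.0274
grip_force: 20.0
```

nudge_tcp:
  motion: {"offsets":[[0,0,-0.0005,0,0,0],[0,0,0,0,0,0],[0,0,0,0,0,0],[0,0,0,0,0,0],[0,0,0,0,0,0]]}
  jaw: 0.055

```text
time: 6.47
tool_pos: [0.4572, 0.1959, 0.1946]
tool_rot: [3.142, 0.0, 0.364]
contact_force: [0.3, -0.3, 0.9]
opening: 0.0538
grip_force: 0.0
```

nudge_tcp:
  motion: {"offsets":[[0,0,-0.01,0,0,0],[0,0,-0.02,0,0,0],[0,0,-0.035,0,0,0],[0,0,-0.035,0,0,0],[0,0,-0.035,0,0,0],[0,0,-0.035,0,0,0],[0,0,-0.035,0,0,0],[0,0,-0.03,0,0,0]]}

```text
time: 7.13
tool_pos: [0.4566, 0.1958, 0.4331]
tool_rot: [3.141, -0.002, 0.364]
contact_force: [1.1, 1.0, 0.4]
opening: 0.0551
grip_force: 0.0
```

```bash
python3 - <<'E'
from h import *
S=robot.read_camera("side");T=robot.read_camera("top")
for c,n,b in((S,"s2",(250,140,400,260)),(T,"t2",(250,180,380,340))):
    im=c["image"];cv2.imwrite(f"pics/{n}.png",im[:,:,::-1])
a=cv2.resize(S["image"][140:260,240:400],None,fx=3,fy=3,interpolation=2);b=cv2.resize(T["image"][190:310,80:380],None,fx=2,fy=2,interpolation=2)
o=np.zeros((600,600,3),np.uint8);o[:360,:480]=a;o[360:600,:600]=b;cv2.imwrite("pics/c2.png",o[:,:,::-1])
E
```

```text
(no output)
```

View pics/c2.png

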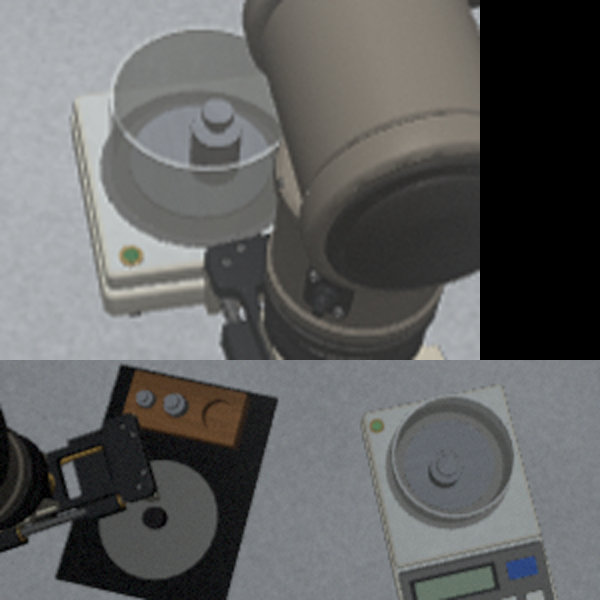

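The lid lies on the mat, centred in the clear part, with the black knob showing at about (157,249) in the top picture. The weight's knob is at about (312,176) in the side view and (303.5,241) in the top view. I'll triangulate it and move above it.

```bash
python3 - <<'E'
from h import *
S=robot.read_camera("side");T=robot.read_camera("top")
print(tri((S,(312.5,175.5)),(T,(303.7,241.0))), plane(S,(312.5,175.5),.142),plane(T,(303.7,241),.142))
s=robot.observe();print(s["tool_pos"],s["tool_rot"],s["time"])
E
```

```text
(array([ 0.5211659 , -0.16312943,  0.14751891]), [0.0009663321812784983, 0.0009663321812783328]) [ 0.52020762 -0.16755989  0.142     ] [ 0.52292443 -0.16371464  0.142     ]
[0.45677846 0.19579876 0.43066081] [ 3.14123591e+00 -1.91571707e-03  3.63831394e-01] 7.3333
```

nudge_tcp:
  motion: {"offsets":[[-0.0034,0.018,0,0,0,0],[-0.0068,0.036,0,0,0,0],[-0.0068,0.036,0,0,0,0],[-0.0068,0.036,0,0,0,0],[-0.0068,0.036,0,0,0,0],[-0.0068,0.036,0,0,0,0],[-0.0068,0.036,0,0,0,0],[-0.0068,0.036,0,0,0,0]]}

```text
time: 8.0
tool_pos: [0.5052, -0.0763, 0.4281]
tool_rot: [-3.139, 0.003, 0.364]
contact_force: [1.3, 0.0, 0.2]
opening: 0.0549
grip_force: 0.0
```

nudge_tcp:
  motion: {"offsets":[[-0.0034,0.018,0,0,0,0],[0,0,0,0,0,0],[0,0,0,0,0,0],[0,0,0,0,0,0]]}

```text
time: 8.33
tool_pos: [0.5085, -0.0919, 0.4287]
tool_rot: [-3.14, 0.002, 0.364]
contact_force: [-0.5, 0.4, -0.3]
opening: 0.055
grip_force: 0.0
```

```bash
python3 - <<'E'
import pickle
from h import *
W=robot.read_camera("wrist");pickle.dump(W,open("wa.pkl","wb"))
E
```

nudge_tcp:
  motion: {"offsets":[[-0.007,0.036,0,0,0,0],[-0.007,0.036,0,0,0,0],[0,0,0,0,0,0],[0,0,0,0,0,0],[0,0,0,0,0,0]]}

```text
time: 8.8
tool_pos: [0.5212, -0.1636, 0.4295]
tool_rot: [-3.141, 0.0, 0.365]
contact_force: [0.1, 0.3, -1.1]
opening: 0.0551
grip_force: 0.0
```

```bash
python3 - <<'E'
import pickle
from h import *
B=robot.read_camera("wrist");pickle.dump(B,open("wb.pkl","wb"));A=pickle.load(open("wa.pkl","rb"))
s=robot.observe();print(s["tool_pos"],s["tool_rot"],s["time"])
o=[]
def proj(c,X):
    P=np.linalg.inv(np.array(c["pose"]));p=P[:3,:3]@X+P[:3,3];u=p[:2]/p[2];u=u*(1+c["k1"]*(u@u));return u*c["fx"]+[c["cx"],c["cy"]]
for c in(A,B):
    u=proj(c,np.array([.522,-.165,.142]));x,y=np.round(u-50).astype(int);y=min(y,320);x=max(0,min(x,460));print("crop",x,y,u)
    o.append(cv2.resize(c["image"][y:y+100,x:x+100],None,fx=4,fy=4,interpolation=2))
cv2.imwrite("pics/c3.png",np.hstack(o)[:,:,::-1])
E
```

```text
[ 0.5212059  -0.16335872  0.42964198] [-3.14078219e+00  1.73222103e-04  3.65322867e-01] 8.85
crop 309 169 [359.16203116 218.95394499]
crop 234 155 [283.84025378 205.36982017]
```

View pics/c3.png

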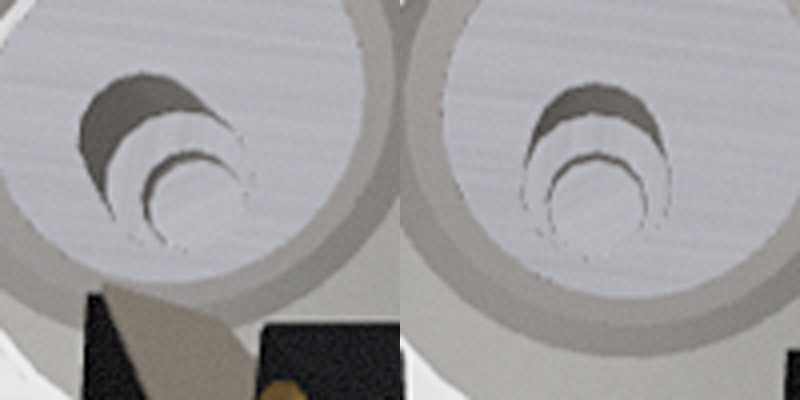

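The crops show the weight's knob top at about (198,206) in the first and (198,208) in the second, which is near the predicted place in both. The cylinder stands upright around it. I'll triangulate these.

```bash
python3 - <<'E'
import pickle
from h import *
A=pickle.load(open("wa.pkl","rb"));B=pickle.load(open("wb.pkl","rb"))
a=(309+198/4-.4,169+206/4-.4);b=(234+198/4-.4,155+208/4-.4)
print(tri((A,a),(B,b)),plane(A,a,.142),plane(B,b,.142))
# pan circle edge in B -> centre check by shield/pan contour
m,ce,st=blob((cv2.cvtColor(B["image"],cv2.COLOR_RGB2HSV)[:,:,1]>14)&(B["image"].max(2)>150)&(B["image"].max(2)<195),(284,180));print(ce,st)
s=robot.observe();p=s["tool_pos"];R=cv2.Rodrigues
print(p,s["tool_rot"])
E
```

```text
(array([ 0.5203986 , -0.16486731,  0.14111425]), [4.284039237828926e-06, 4.284039237913529e-06]) [ 0.52059373 -0.1645387   0.142     ] [ 0.52062648 -0.16477792  0.142     ]
[302.15517241 106.2816092 ] [226  97 150  20 174]
[ 0.5212059  -0.16335872  0.42964198] [-3.14078219e+00  1.73222103e-04  3.65322867e-01]
```

The measured height is 0.141 m against 0.142 expected. The weight sits 12 mm off the axis, and the opened fingers (93 mm over their backs) clear the tube. I'll descend to the cylinder's upper half.

nudge_tcp:
  motion: {"offsets":[[-0.0012,0.001,0.03,0,0,0],[0,0,0.03,0,0,0],[0,0,0.025,0,0,0],[0,0,0.015,0,0,0],[0,0,0,0,0,0],[0,0,0,0,0,0],[0,0,0,0,0,0]]}

```text
time: 9.43
tool_pos: [0.521, -0.1656, 0.3311]
tool_rot: [3.14, -0.002, 0.365]
contact_force: [-0.2, 0.1, 0.8]
opening: 0.0548
grip_force: 0.0
```

Now at tip height 0.153, and on centre to within 1 mm. I'll go slowly from here.

nudge_tcp:
  motion: {"offsets":[[0,-0.0007,0.009,0,0,0],[0,0,0.009,0,0,0],[0,0,0.009,0,0,0],[0,0,0.009,0,0,0],[0,0,0.009,0,0,0],[0,0,0.007,0,0,0],[0,0,0,0,0,0],[0,0,0,0,0,0]]}

```text
time: 10.1
tool_pos: [0.5203, -0.1657, 0.2771]
tool_rot: [-3.141, 0.001, 0.364]
contact_force: [-0.6, -0.3, -0.1]
opening: 0.055
grip_force: 0.0
```

```bash
python3 - <<'E'
from h import *
s=robot.observe();print(s["tool_pos"],s["contact_force"],s["time"])
W=robot.read_camera("wrist");cv2.imwrite("pics/w4.png",W["image"][:,:,::-1])
E
```

```text
[ 0.52025253 -0.16565386  0.27713524] [-0.55495639 -0.26983489 -0.07609122] 10.1
```

View pics/w4.png

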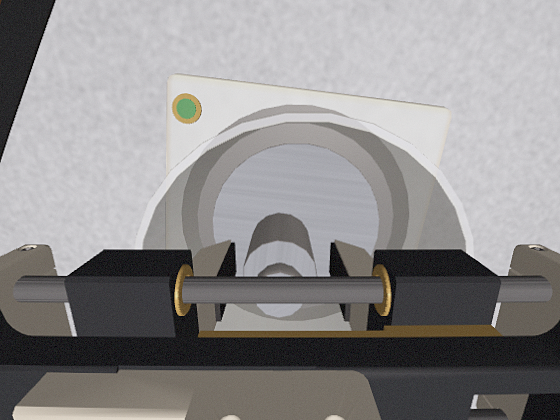

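The weight (248–316 px) is centred between the pads (235–332 px) and nothing is touching the shield. I'll close.

nudge_tcp:
  motion: {"offsets":[[0,0,0,0,0,0],[0,0,0,0,0,0],[0,0,0,0,0,0],[0,0,0,0,0,0],[0,0,0,0,0,0],[0,0,0,0,0,0]]}
  jaw: 0.03
  force: 30

```text
time: 10.65
tool_pos: [0.5202, -0.1652, 0.2781]
tool_rot: [-3.141, -0.0, 0.364]
contact_force: [-2.2, 5.0, 5.6]
opening: 0.0374
grip_force: 30.0
```

nudge_tcp:
  motion: {"offsets":[[0,0,-0.003,0,0,0],[0,0,-0.005,0,0,0],[0,0,-0.008,0,0,0],[0,0,-0.012,0,0,0],[0,0,-0.012,0,0,0],[0,0,0,0,0,0]]}

```text
time: 11.15
tool_pos: [0.5209, -0.1661, 0.3202]
tool_rot: [3.138, -0.003, 0.364]
contact_force: [0.4, 0.1, -3.9]
opening: 0.0374
grip_force: 30.0
```

nudge_tcp:
  motion: {"offsets":[[0,0,-0.01,0,0,0],[0,0,-0.015,0,0,0],[0,0,-0.018,0,0,0],[0,0,-0.018,0,0,0],[0,0,-0.01,0,0,0],[0,0,0,0,0,0],[0,0,0,0,0,0],[0,0,0,0,0,0]]}

```text
time: 11.82
tool_pos: [0.52, -0.1655, 0.3874]
tool_rot: [-3.14, 0.002, 0.364]
contact_force: [-0.4, -0.4, -4.7]
opening: 0.0374
grip_force: 30.0
```

nudge_tcp:
  motion: {"offsets":[[0.008,0.007,0,0,0,0],[0,0,0,0,0,0],[0,0,0,0,0,0],[0,0,0,0,0,0],[0,0,0,0,0,0],[0,0,0,0,0,0],[0,0,0,0,0,0],[0,0,0,0,0,0]]}

```text
time: 12.48
tool_pos: [0.5302, -0.1692, 0.3888]
tool_rot: [3.141, -0.0, 0.364]
contact_force: [0.4, 0.0, -4.5]
opening: 0.0375
grip_force: 30.0
```

```bash
python3 - <<'E'
from h import *
S=robot.read_camera("side");T=robot.read_camera("top");s=robot.observe();print(s["tool_pos"],s["tool_rot"],s["contact_force"],np.abs(s["qvel"]).max())
a=cv2.resize(S["image"][100:260,230:430],None,fx=2,fy=2,interpolation=2);b=cv2.resize(T["image"][180:330,80:380],None,fx=1.5,fy=1.5,interpolation=2)
o=np.zeros((545,450,3),np.uint8);o[:320,:400]=a;o[320:545]=b;cv2.imwrite("pics/c5.png",o[:,:,::-1])
for c in(T,):
    m,ce,st=blob(c["image"].max(2)<65,(157,249));print(ce,st)
E
```

```text
[ 0.53020236 -0.16928014  0.38879901] [ 3.14139418e+00 -1.01694131e-04  3.63787461e-01] [ 0.44646147 -0.12117216 -5.74742402] 0.0040988811122940755
[164.43480935 260.93357934] [ 108  193  111  125 4878]
```

View pics/c5.png

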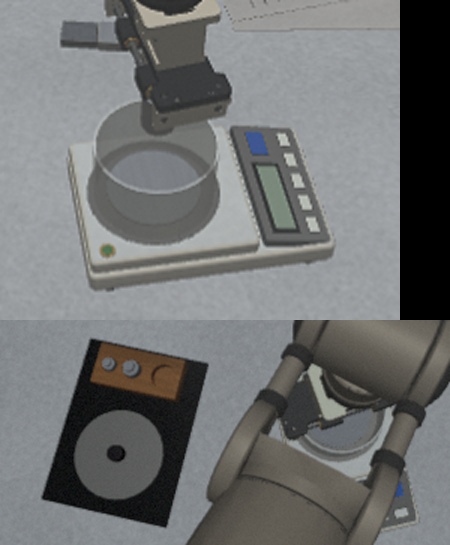

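The weight hangs upright over an empty pan, with its foot about 34 mm above the rim. The wrist carries 5 N, the arm is still, and the lid lies flat on the clear part of the mat. I'll hand it in.

```bash
python3 -c "
from cell import robot
print(robot.hand_in())"
```

```text
the job is handed in; nothing more can be done
None
```

I handed the job in with the lid lying flat, knob up, on the clear part of the mat and the check weight held upright and still over the empty pan, its foot about 34 mm above the rim; `hand_in()` returned no verdict.

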